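# Lock the spool with its threaded cap

## Robot

A 6-joint arm with a two-finger parallel gripper is mounted at the origin on the work surface. World frame = base frame: x ahead of the robot, y to its left, z up, the work surface at z = 0. Lengths are in m, angles in rad, forces in N, time in s.
With the tool pointing down it reaches from about 0.3 to 0.875 m from the base axis. Payload 6.4 kg.
Tool frame: the origin (TCP) lies between the finger pads; the fingertips stand bot.tip_extent ahead of it and the grasp point (between the pads) is the TCP (bot.tip_extent is the distance from the TCP to the fingertips, in m); x points along the fingers, z is the direction in which the jaws open and shut, and the axes are right-handed (so a half turn about x gives the same grasp; the last joint's range is limited). The gripper opens to 88 mm and grips with 3 to 60 N. Pads are 18 mm wide; open, the fingers measure 123 mm over their backs; the gripper's body (75 mm by 187 mm) begins 45 mm behind the grasp point.
Start: joints at [1.024, 0.181, 1.607, -0, 1.354, -0.206], TCP at [0.192, 0.542, 0.258] pointing down, gripper open.
Joint ranges: [-2.99, 2.99], [-0.89, 2.07], [0.3, 2.58], [-1.14, 4.28], [0, 2.63], [-3.12, 3.12]. Speed limits (rad/s): [2.57, 2.57, 3.01, 3.14, 3.14, 3.14].

## Interface

Orientations are given as a unit quaternion [x, y, z, w].
In Python, from workcell import sensors, vision, hand_in, bot gives the robot as it stands. The module is installed in compiled form; this text tells all that it offers.
- The arm moves only by the shell command python3 -m crank 'ROWS' [OPENING] [FORCE]. ROWS is text: rows parted by semicolons, each of 4 numbers parted by spaces: the shift along the tool's x, y, z in units of 30 mm (1.0 is 30 mm), then the turn about the tool's x in units of 5 degrees (1.0 is 5 degrees). A call has 1 to 5 rows; each row shifts and turns the commanded pose from where the row before left it, along the tool's axes as they then stand; what a row does not reach is not made up. A row lasts 1/10 s, in which the tool goes at most 50 mm and 8.59 degrees, less where a joint would pass 70% of its speed; a pose out of reach is approached as far as the arm can. A call is refused whole if a number of a shift passes 1 or a number of a turn 1, either way. A call with a gripper value outside its range is refused whole. OPENING is the closure, from 0 (fully open) to 1 (shut), set as the call begins (- or left out, the last holds). The fingers move at their own pace and stop on an object; FORCE is the grip in N (left out, the last holds). Time passes only in rows, so rows that do not move let the fingers close. It gives the time, the measured TCP pose, the force and the opening at its end, in the units of the state.
- sensors.state(): the state, without advancing time (a new reading comes with each control period).
- vision.read_camera(name): name is "side" or "top" or "wrist"; returns a dict with "image" (480x640x3 uint8, red, green, blue), "depth" (480x640 float32, m along the optical axis (not along the pixel's ray), 0 where there is no reading), "fovy" (degrees; the focal length in pixels is half the picture's height over the tangent of half this angle, whatever the lens; pixels are square), "cx", "cy" (the principal point, pixels), "xyz" and "attitude" of the camera in the world. Camera axes: x right, y up, looking along -z (the intrinsics and any distortion apply to the point x, -y, -z); pixel columns grow to the right and rows downward; lengths in m; the calibration is good to about 2 mm. A picture is of the moment at which its call begins.
- hand_in(): hands the job in, once; it reports no verdict.
The state is a dict: "time_s": time; "joint_positions": joint angles; "dq": joint speeds; "tau": joint torques, N m; "tcp_pos": TCP position; "eef_rot": TCP orientation; "contact_force": force on the tool from outside, world axes, zero at the start; "torque": the same for the moment, N m; "width": finger opening in m.
Only numpy, scipy, OpenCV 4.12 (cv2) and the standard library are available. Lean on these libraries where they do the work, as an engineer would, in place of code of your own. Each camera call takes 0.05 s, during which the arm holds its last target.

## Task

Put the loose spindle cap on the threaded spindle in the middle of the spool that lies on the turntable: turn it backwards (anticlockwise from above) under light pressure until its lugs drop into the thread, then screw it down clockwise until its rim sits fully home on the spool, and let go. Never force it, the plastic thread cracks, and leave the other things on the bench where they are.

Things in the scene. Friction and masses are not known exactly. Their poses are not given: they have to be found in the camera images.
- cap: Loose white plastic screw cap, 80 g: hollow twelve-sided skirt 60 mm across, 35 mm high, open below, standing on its open end, a flat upright grip wing on top. Origin: centre of the skirt's lower rim, z up. The wing runs along x and points to +x: a small nose at its foot (10 mm wide, up to 41 mm above the origin) reaches x = +40 mm.
- wing (a point): Centre of the cap's grip wing, on the axis but for 4 mm towards the pointer, 48 mm above the cap's rim. The wing is 14 mm thick (y), 52 mm long (x), 26 mm high: from 35 to 61 mm above the rim. Axes as the cap's.
- lugs (a point): Point on the cap's axis 7.5 mm above its rim, level with three round lugs 5 mm thick inside the skirt, at 0, 120 and 240 degrees about z from the pointer. Between their tips is a 41 mm opening (1.5 mm play all round on the spindle).
- station: Fixed spool station: white round turntable (216 mm) with a spool of black filament with grey flanges, 200 mm in diameter, lying flat on it, top face 90 mm above the bench; a white plastic spindle with thread ridges stands up in its middle. Origin: on the bench under the spool's centre; x towards the guide post.
- guide (a point): Top of the thin steel guide post beside the spool, 115 mm above the bench, 132 mm from the spindle's axis along the station's +x. Set on with its pointer towards it (within 10 degrees) the cap rests with its lugs on the thread crests; the entries then lie 30 to 80 degrees of anticlockwise turn away (unmeasured, varies), the drop up to 18 degrees earlier.
- nose (a point): Top of the spindle, on its axis, 30 mm above the spool's top face. The core is 38 mm in diameter, tapered over its last 6 mm to 22 mm here. The spindle's angle about its axis differs every time and is not measured.
- crest (a point): Point on the spindle's axis level with the crests of its three thread ridges (49 mm outer diameter), 20 mm above the spool. On them the cap's rim is 15 mm above the spool. 32-degree gaps between them are the thread's entries. A 5 mm stop at each crest's clockwise end blocks turning forward on the crests; after the drop, turning further back jams too.
- seat (a point): Point on the spindle's axis level with the spool's top face, where the cap's rim ends; z up, x to the guide post. In an entry the rim drops, if pushed, to 6 mm above it. Then 5 mm down per radian clockwise, 3.5 mm play; home after about 65 degrees, end stop at about 95. A push of 3 to 6 N and 0.2 N m do throughout, more means a jam or the stop; the thread cracks above 40 N between cap and station.
- glue: White glue bottle, 32 mm in diameter, 90 mm tall, standing; leave it. Origin: centre of its underside.
- scraper: Print scraper lying flat on the bench; leave it.
- parts_tray: Open blue tray, 120 x 90 x 35 mm; leave it. Origin: centre of its underside.
- bearing: Steel ring, 36 mm in diameter, 10 mm high, lying flat; leave it.
- cup: White plastic cup, 68 mm in diameter, 80 mm tall; leave it. Origin: centre of its underside.
- print: Small red printed boat, about 50 x 30 x 50 mm; leave it.
Mind the look-alikes: they are no part of the job. Leave any yellow look-alike of the cap alone.

How it is judged:
On the way:
1. the cap has dropped into the thread's entries: on the spindle, level, its rim 3.5 to 9 mm above the spool (horizontal distance between cap and seat below 0.004 m and z of cap in the frame of seat between 0.0035 and 0.009 m and angle between cap's own z axis and vertical below 0.1 rad), for 0.1 s.
At the end, for the whole second after the job is handed in: The cap is on the spindle (axis within 4 mm), level within 3 degrees, its rim within 1.5 mm of the spool's top face, at rest (horizontal distance between cap and seat below 0.004 m and z of cap in the frame of seat below 0.0015 m and angle between cap's own z axis and vertical below 0.05 rad and linear speed of cap below 0.01 m/s); the robot touches nothing.
It fails at once if the cap and the station press on each other with more than 40 N (the thread cracks) (contact force between cap and station above 40 N).
It fails at once if another thing on the bench is moved by more than 20 mm (distance of any of glue, scraper, parts_tray, bearing, cup, print from where it was at the start of the episode above 0.02 m).
It also fails if it takes over 58 s, if anything falls off the work surface, if the arm or the gripper's body presses on something with over 40 N, if the wrist force passes 120 N, or if a joint passes its speed limit or range.

## Working session

There is one attempt and no reset: what is moved stays moved. The work goes in short steps, Python scripts to look and compute and a shell command to move; the robot and the scene stay as the last step left them, time stands still between calls to the robot, and variables do not carry over. Pictures are saved under pics/ and viewed, and the job is handed in when it is done.

```bash
mkdir -p pics; cat > h.py <<'E'
import numpy as np,cv2
from workcell import sensors,vision,bot
from scipy.spatial.transform import Rotation as R
def shot(n,name=None):
    c=vision.read_camera(n)
    np.savez('%s.npz'%(name or n),**c)
    if name: cv2.imwrite('pics/%s.png'%name,c['image'][:,:,::-1])
    return c
def pts(c):
    f=240/np.tan(np.radians(float(c['fovy']))/2)
    v,u=np.mgrid[0:480,0:640]; d=c['depth']
    x=(u-c['cx'])/f*d; y=-(v-c['cy'])/f*d
    P=np.stack([x,y,-d],-1)
    a=np.array(c['attitude'])
    M=R.from_quat(a).as_matrix() if a.size==4 else a.reshape(3,3)
    return P@M.T+c['xyz']
E
python3 - <<'E'
from h import *
print(bot.tip_extent, sensors.state())
for n in ['side','top','wrist']:
    c=shot(n,n+'0'); print(n,{k:v for k,v in c.items() if k not in('image','depth')})
E
```

```text
0.019 {'time_s': 0.0, 'joint_positions': array([ 1.02370854e+00,  1.81520495e-01,  1.60798999e+00,  3.18552078e-05,
        1.35383226e+00, -2.06293004e-01]), 'dq': array([ 6.19425303e-04,  3.41234931e-04, -8.39333328e-04, -1.34141940e-03,
        2.45361927e-05,  1.28996025e-04]), 'tau': array([-7.16361264e-04, -4.33848953e+01, -3.41848147e+01,  7.00562261e-02,
        3.84279806e-02, -1.10516014e-04]), 'tcp_pos': array([0.19188852, 0.5415012 , 0.25683039]), 'eef_rot': array([-0.4082054 ,  0.57811907,  0.40773377,  0.57697476]), 'contact_force': array([-0.3544617 ,  0.27972682, -0.67388821]), 'torque': array([ 0.03950743, -0.06968481,  0.05150232]), 'width': 0.08821698138076216}
side {'fovy': 56.492101687003306, 'cx': 321.96846291324124, 'cy': 239.66263681669153, 'xyz': array([ 0.19900079, -0.54249793,  0.81605022]), 'attitude': array([ 0.34543479, -0.10619428, -0.28155673,  0.88888885])}
top {'fovy': 46.27055469389726, 'cx': 331.4849083621615, 'cy': 242.94012368431254, 'xyz': array([ 0.40078902, -0.01365731,  1.34480088]), 'attitude': array([ 0.04562089, -0.04260808, -0.69797498,  0.71339625])}
wrist {'fovy': 65.22965923489265, 'cx': 312.81714793762893, 'cy': 242.46683346463035, 'xyz': array([0.11398693, 0.56942625, 0.38389606]), 'attitude': array([-0.13191843, -0.09159892,  0.56937419,  0.8062383 ])}
```

View pics/side0.png

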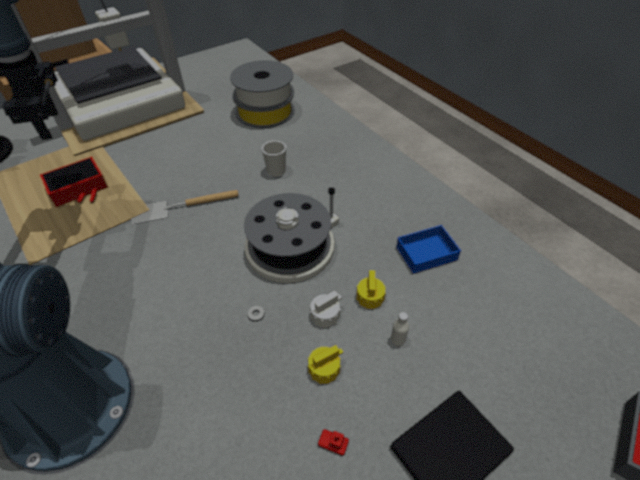

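View pics/top0.png

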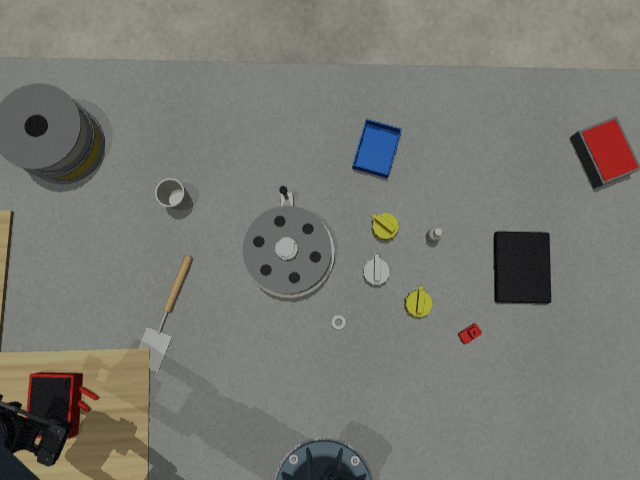

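View pics/wrist0.png

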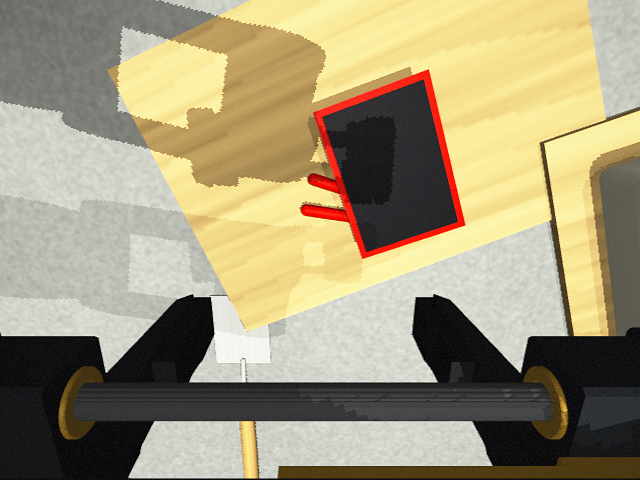

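The candidates for the cap are the white one (top 376,270; side 326,310) and two yellow look-alikes (top 385,226 and 419,303). The white one fits the description, so I'll check it in a crop and measure it.

```bash
python3 - <<'E'
from h import *
c=dict(np.load('top0.npz')); P=pts(c)
im=c['image']
a=cv2.resize(im[240:300,345:410],None,fx=6,fy=6,interpolation=cv2.INTER_CUBIC)
b=cv2.resize(im[175:305,235:340],None,fx=3.5,fy=3.5,interpolation=cv2.INTER_CUBIC)
s=dict(np.load('side0.npz'));d=cv2.resize(s['image'][280:340,295:355],None,fx=6,fy=6,interpolation=cv2.INTER_CUBIC)
h=max(x.shape[0] for x in(a,b,d))
o=np.hstack([np.pad(x,((0,h-x.shape[0]),(0,4),(0,0))) for x in(a,b)])[:,:800]
cv2.imwrite('pics/crop1.png',o[:,:,::-1]);cv2.imwrite('pics/crop2.png',d[:,:,::-1])
print('bench',P[320:330,380:400,2].mean())
def rep(n,m):
    Q=P[m];print(n,m.sum(),Q.mean(0).round(4),Q.min(0).round(4),Q.max(0).round(4))
v,u=np.mgrid[0:480,0:640]
box=lambda u0,u1,v0,v1:(u>=u0)&(u<u1)&(v>=v0)&(v<v1)
z=P[...,2]
rep('cap top',box(355,398,245,295)&(z>.025)&(z<.042))
m=box(355,398,240,295)&(z>.050);rep('wing',m)
Q=P[m][:,:2];q=Q-Q.mean(0);w=np.linalg.svd(q)[2][0];print('wingdir',w,np.degrees(np.arctan2(w[1],w[0])))
m=box(235,340,195,300)&(z>.084)&(z<.096);rep('spooltop',m)
(cx,cy),r=cv2.minEnclosingCircle(P[m][:,:2].astype(np.float32));print(cx,cy,r)
m=box(235,340,195,300)&(z>.1);rep('spindle',m)
m=box(260,315,220,280)&(z>.1);rep('spindle',m)
m=box(260,315,220,280)&(z>.115);rep('nose',m)
m=box(270,300,175,205)&(z>.1);rep('guide',m)
E
```

```text
bench 0.013602174381483282
cap top 402 [ 0.501  -0.1115  0.035 ] [ 0.4714 -0.1427  0.0251] [ 0.541  -0.0813  0.0413]
wing 166 [ 0.5003 -0.1065  0.1303] [ 0.4008 -0.1194  0.0533] [ 0.5319 -0.0137  1.3448]
wingdir [ 0.78864677 -0.61484654] -37.94077056967868
spooltop 5616 [0.5427 0.094  0.0902] [ 0.4439 -0.0039  0.0841] [0.6432 0.1931 0.096 ]
0.5435385704040527 0.09465157240629196 0.10016555339097977
spindle 415 [0.5305 0.0846 0.2181] [ 0.4008 -0.0137  0.1001] [0.5671 0.1182 1.3448]
spindle 391 [0.5385 0.0906 0.149 ] [ 0.4008 -0.0137  0.1001] [0.5671 0.1182 1.3448]
nose 207 [0.5354 0.0882 0.1837] [ 0.4008 -0.0137  0.115 ] [0.564  0.1128 1.3448]
guide 55 [0.6592 0.0983 0.1815] [ 0.4008 -0.0137  0.1082] [0.6833 0.114  1.3448]
```

View pics/crop1.png

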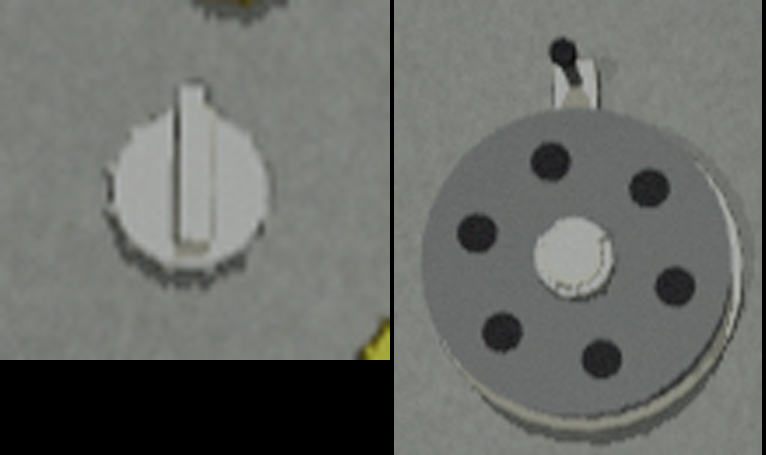

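View pics/crop2.png

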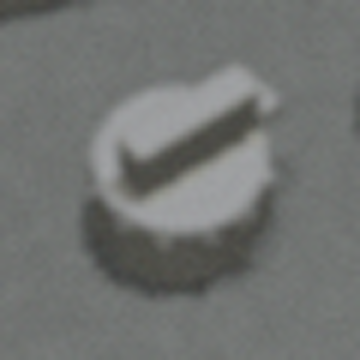

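The crop shows the white cap with its pointer up in the image (about world +x), and the white spindle with its post up-left at about (284,188). Next I'll refine the fits, ignoring pixels with no depth.

```bash
python3 - <<'E'
from h import *
c=dict(np.load('top0.npz')); P=pts(c)
v,u=np.mgrid[0:480,0:640]
box=lambda u0,u1,v0,v1:(u>=u0)&(u<u1)&(v>=v0)&(v<v1)&(c['depth']>0)
z=P[...,2]
def line(m,n):
    Q=P[m]; (cx,cy),(w,h),a=cv2.minAreaRect((Q[:,:2]*1000).astype(np.float32))
    q=Q[:,:2]-np.median(Q[:,:2],0);d=np.linalg.svd(q)[2][0]
    print(n,m.sum(),'rect',cx,cy,w,h,a,'zmed',np.median(Q[:,2]),'svd',np.degrees(np.arctan2(d[1],d[0])),'mean',Q.mean(0).round(4))
line(box(355,398,240,295)&(z>.056)&(z<.066),'wing')
m=box(355,398,240,295)&(z>.028)&(z<.066)
Q=P[m];(cx,cy),r=cv2.minEnclosingCircle(P[box(355,398,240,295)&(z>.031)&(z<.038)][:,:2].astype(np.float32));print('skirt circ',cx,cy,r)
m=box(260,315,220,280)&(z>.114)&(z<.126)
print('nose',m.sum(),P[m].mean(0), P[m].min(0),P[m].max(0), [cv2.minEnclosingCircle(P[m][:,:2].astype(np.float32))])
m=box(260,315,220,280)&(z>.103)&(z<.126)
print('spin',m.sum(), [cv2.minEnclosingCircle(P[m][:,:2].astype(np.float32))])
m=box(270,300,175,205)&(z>.105)&(z<.125);print('guide',m.sum(),P[m].mean(0),np.median(P[m],0),P[m].max(0))
# side view
c=dict(np.load('side0.npz'));P=pts(c);z=P[...,2]
line(box(300,350,285,330)&(z>.056)&(z<.066),'wing side')
m=box(235,340,190,280)&(z>.086)&(z<.094);print('spool',[cv2.minEnclosingCircle(P[m][:,:2].astype(np.float32))],np.median(z[m]))
m=box(270,305,200,235)&(z>.116)&(z<.126);print('nose',m.sum(),P[m].mean(0),[cv2.minEnclosingCircle(P[m][:,:2].astype(np.float32))])
m=box(322,342,180,225)&(z>.105)&(z<.125);print('guide',m.sum(),P[m].mean(0))
# tool pose
s=sensors.state();M=R.from_quat(s['eef_rot']).as_matrix();print(M.round(3))
E
```

```text
wing 146 rect 506.4737243652344 -112.05842590332031 50.92448043823242 14.34626579284668 0.4043901562690735 zmed 0.060687073544707704 svd 178.8276325308487 mean [ 0.5054 -0.112   0.0608]
skirt circ 0.5067790150642395 -0.11132217943668365 0.03435252606868744
nose 222 [0.54304164 0.09395989 0.11801592] [0.51959441 0.0732089  0.11405368] [0.56402834 0.11590693 0.12518948] [((0.54143226146698, 0.09574691951274872), 0.024193722754716873)]
spin 364 [((0.5432981252670288, 0.09403671324253082), 0.024776313453912735)]
guide 52 [0.67414056 0.10471081 0.11440313] [0.67392933 0.10444684 0.1149902 ] [0.68325386 0.11397984 0.11999434]
wing side 167 rect 504.00726318359375 -112.58770751953125 51.286766052246094 14.825857162475586 1.4826332330703735 zmed 0.060675107887567026 svd 179.72009874949958 mean [ 0.5031 -0.1133  0.0605]
spool [((0.5590091347694397, 0.09161926805973053), 0.11695023626089096)] 0.09017038827361312
nose 123 [0.54046372 0.09168539 0.11886004] [((0.5412984490394592, 0.0907817855477333), 0.01976834237575531)]
guide 51 [0.67148404 0.10270902 0.11258242]
[[-0.001 -0.942  0.334]
 [-0.001  0.334  0.942]
 [-1.     0.    -0.001]]
```

```bash
python3 -m crank '0 0 0 -1;0 0 0 -1;0 0 0 -1;0 0 0 -0.9;0 0 0 0' 0; python3 -m crank '0 -0.47 -0.98 0;0 -0.47 -0.98 0;0 -0.47 -0.98 0;0 -0.47 -0.98 0;0 -0.47 -0.98 0'; python3 -c "
from h import *
s=sensors.state();print(R.from_quat(s['eef_rot']).as_matrix().round(3),s['contact_force'],s['torque'])"
```

```text
time_s: 0.65
tcp_pos: [0.1921, 0.5418, 0.2573]
eef_rot: [-0.5, 0.5, 0.5, 0.5]
contact_force: [-0.5, -0.8, -0.5]
width: 0.0882
time_s: 1.15
tcp_pos: [0.2628, 0.3937, 0.2576]
eef_rot: [-0.499, 0.501, 0.499, 0.501]
contact_force: [1.9, 0.1, -0.3]
width: 0.0884
[[-0.    -1.     0.003]
 [-0.     0.003  1.   ]
 [-1.     0.    -0.   ]] [ 1.88215732  0.07180467 -0.33192374] [ 0.04396262 -0.02682236 -0.03064478]
```

```bash
for i in 1 2; do :; done; python3 -m crank '0 -0.47 -0.99 0;0 -0.47 -0.99 0;0 -0.47 -0.99 0;0 -0.47 -0.99 0;0 -0.47 -0.99 0'; python3 -m crank '0 -0.47 -0.99 0;0 -0.47 -0.99 0;0 -0.47 -0.99 0;0 -0.47 -0.99 0;0 -0.47 -0.99 0';python3 -m crank '0.2 -0.47 -0.99 0;0.3 -0.47 -0.99 0;0.3 -0.47 -0.99 0;0.3 -0.47 -0.99 0;0.3 -0.47 -0.99 0';python3 -m crank '0.3 -0.47 -0.99 0;0.3 -0.47 -0.99 0;0 0 0 0';python3 - <<'E'
from h import *
shot('wrist','wrist1')
E
```

```text
time_s: 1.65
tcp_pos: [0.3333, 0.2452, 0.2578]
eef_rot: [-0.499, 0.501, 0.499, 0.501]
contact_force: [0.5, -1.1, -0.3]
width: 0.0881
time_s: 2.15
tcp_pos: [0.4038, 0.0965, 0.2578]
eef_rot: [-0.499, 0.501, 0.499, 0.501]
contact_force: [0.6, 0.3, -0.1]
width: 0.0881
time_s: 2.65
tcp_pos: [0.4743, -0.052, 0.2153]
eef_rot: [-0.499, 0.501, 0.499, 0.501]
contact_force: [-0.5, -0.1, 0.6]
width: 0.0883
time_s: 2.95
tcp_pos: [0.5026, -0.1131, 0.1965]
eef_rot: [-0.498, 0.502, 0.499, 0.501]
contact_force: [-1.0, 0.3, 0.1]
width: 0.0881
```

View pics/wrist1.png

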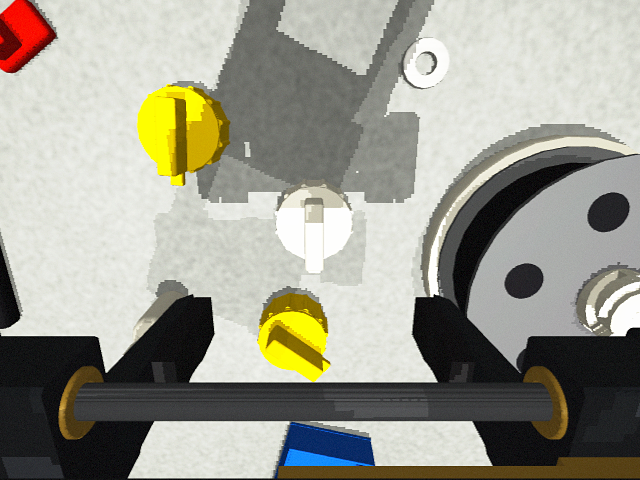

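The wrist view shows the white cap between the jaws, wing at about (314,235) with its pointer down the image (+x). I'll check the wing position from this view.

```bash
python3 - <<'E'
from h import *
c=dict(np.load('wrist1.npz')); P=pts(c)
v,u=np.mgrid[0:480,0:640]
box=lambda u0,u1,v0,v1:(u>=u0)&(u<u1)&(v>=v0)&(v<v1)&(c['depth']>0)
z=P[...,2]
m=box(270,360,180,280)&(z>.056)&(z<.068);Q=P[m]
print(m.sum(),cv2.minAreaRect((Q[:,:2]*1000).astype(np.float32)),np.median(Q[:,2]),Q.mean(0))
m=box(270,360,180,280)&(z>.031)&(z<.039);Q=P[m]
print(cv2.minEnclosingCircle((Q[:,:2]*1000).astype(np.float32)),np.median(Q[:,2]))
print(sensors.state()['tcp_pos'])
# station spindle from the wrist
m=box(570,640,260,340)&(z>.1)&(z<.13);print(P[m].mean(0),P[m].max(0))
E
```

```text
1250 ((503.9706726074219, -113.21197509765625), (13.348288536071777, 51.75472640991211), 89.98421478271484) 0.06081959523002459 [ 0.50273701 -0.11302432  0.06075728]
((499.8417663574219, -113.2202377319336), 31.174325942993164) 0.03491772855399122
[ 0.50193773 -0.11132716  0.19681301]
[0.53560067 0.07887623 0.11117135] [0.55959029 0.09683779 0.12113829]
```

```bash
python3 -m crank '1 0.05 0 0;1 0 0 0;1 0 0 0;0.8 0 0 0;0.4 0 0 0';python3 -m crank '0.45 0 0 0;0 0 0 0;0 0 0 0'; python3 -c "
from h import *
for i in range(4):
  s=sensors.state();print(s['tcp_pos'],s['contact_force'],s['joint_positions'])"
```

```text
time_s: 3.5
tcp_pos: [0.499, -0.1084, 0.07]
eef_rot: [-0.499, 0.501, 0.501, 0.5]
contact_force: [0.3, 0.3, 0.3]
width: 0.088
time_s: 3.8
tcp_pos: [0.501, -0.1101, 0.0589]
eef_rot: [-0.5, 0.5, 0.5, 0.5]
contact_force: [0.1, 0.3, 0.8]
width: 0.0881
[ 0.50102421 -0.11006507  0.05886646] [0.0981379  0.28678874 0.75762877] [-4.47968887e-01  3.23301816e-01  1.89226538e+00  2.85911708e-05
  9.25259537e-01 -2.01837840e+00]
[ 0.50102421 -0.11006507  0.05886646] [0.0981379  0.28678874 0.75762877] [-4.47968887e-01  3.23301816e-01  1.89226538e+00  2.85911708e-05
  9.25259537e-01 -2.01837840e+00]
[ 0.50102421 -0.11006507  0.05886646] [0.0981379  0.28678874 0.75762877] [-4.47968887e-01  3.23301816e-01  1.89226538e+00  2.85911708e-05
  9.25259537e-01 -2.01837840e+00]
[ 0.50102421 -0.11006507  0.05886646] [0.0981379  0.28678874 0.75762877] [-4.47968887e-01  3.23301816e-01  1.89226538e+00  2.85911708e-05
  9.25259537e-01 -2.01837840e+00]
```

Joint 6 is at -116° here. On the spindle, the full anticlockwise turn would bring it almost to its limit, so I'll lift and flip the grasp by half a turn first.

```bash
python3 -m crank '-0.8 0 0 0;-0.8 0 0 1;0 0 0 1;0 0 0 1;0 0 0 1'
for i in 1; do python3 -m crank '0 0 0 1;0 0 0 1;0 0 0 1;0 0 0 1;0 0 0 1'; done
python3 -m crank '0 0 0 1;0 0 0 1;0 0 0 1;0 0 0 1;0 0 0 1'
python3 -m crank '0 0 0 1;0 0 0 1;0 0 0 1;0 0 0 1;0 0 0 1'
python3 -m crank '0 0 0 1;0 0 0 1;0 0 0 1;0 0 0 1;0 0 0 1'
python3 -m crank '0 0 0 1;0 0 0 1;0 0 0 1;0 0 0 1;0 0 0 1'
python3 -m crank '0 0 0 1;0 0 0 1;0 0 0 1;0 0 0 1;0 0 0 1'
python3 -m crank '0 0 0 1;0 0 0 1;0 0 0 0;0 0 0 0'
python3 -c "
from h import *
s=sensors.state();print(s['tcp_pos'],s['joint_positions'],R.from_quat(s['eef_rot']).as_matrix().round(3))
shot('wrist','wrist2')
c=dict(np.load('wrist2.npz')); P=pts(c);z=P[...,2]
m=(c['depth']>0)&(np.hypot(P[...,0]-.5,P[...,1]+.113)<.045)
for lo,hi in((.056,.068),(.031,.039)):
  Q=P[m&(z>lo)&(z<hi)];q=(Q[:,:2]*1000).astype(np.float32)
  print(len(Q),cv2.minAreaRect(q),cv2.minEnclosingCircle(q))
"
```

```text
time_s: 4.3
tcp_pos: [0.5016, -0.1105, 0.1081]
eef_rot: [-0.405, 0.58, 0.403, 0.581]
contact_force: [0.0, -0.5, -0.4]
width: 0.0883
time_s: 4.8
tcp_pos: [0.5014, -0.1105, 0.1078]
eef_rot: [-0.27, 0.653, 0.268, 0.654]
contact_force: [-0.1, -1.3, 0.2]
width: 0.088
time_s: 5.3
tcp_pos: [0.5014, -0.1105, 0.1077]
eef_rot: [-0.122, 0.696, 0.121, 0.697]
contact_force: [-0.5, 0.2, 0.3]
width: 0.0881
time_s: 5.8
tcp_pos: [0.5015, -0.1105, 0.1078]
eef_rot: [0.032, 0.706, -0.033, 0.707]
contact_force: [-0.7, -0.4, 0.3]
width: 0.088
time_s: 6.3
tcp_pos: [0.5014, -0.1105, 0.1078]
eef_rot: [0.184, 0.682, -0.185, 0.684]
contact_force: [-0.3, -1.2, -0.4]
width: 0.0881
time_s: 6.8
tcp_pos: [0.5014, -0.1104, 0.1077]
eef_rot: [0.328, 0.626, -0.328, 0.627]
contact_force: [0.2, -0.2, -0.4]
width: 0.0882
time_s: 7.3
tcp_pos: [0.5015, -0.1105, 0.1078]
eef_rot: [0.456, 0.54, -0.455, 0.542]
contact_force: [0.1, 0.2, -0.5]
width: 0.0878
time_s: 7.7
tcp_pos: [0.5011, -0.1103, 0.1072]
eef_rot: [0.5, 0.5, -0.499, 0.501]
contact_force: [0.4, 0.1, -0.4]
width: 0.0883
[ 0.50111396 -0.1103204   0.10717695] [-4.48342116e-01  2.37534835e-01  1.87777062e+00  7.27175917e-06
  1.02460684e+00  1.12068090e+00] [[ 0.002  1.     0.002]
 [-0.001  0.002 -1.   ]
 [-1.     0.002  0.001]]
2600 ((504.81597900390625, -112.3895034790039), (14.01120376586914, 52.372196197509766), 89.59693908691406) ((504.6947937011719, -112.24008178710938), 26.49576759338379)
5532 ((501.0296630859375, -111.614013671875), (61.75642013549805, 63.636234283447266), 43.83818817138672) ((505.53607177734375, -111.35748291015625), 35.06619644165039)
```

View pics/wrist2.png

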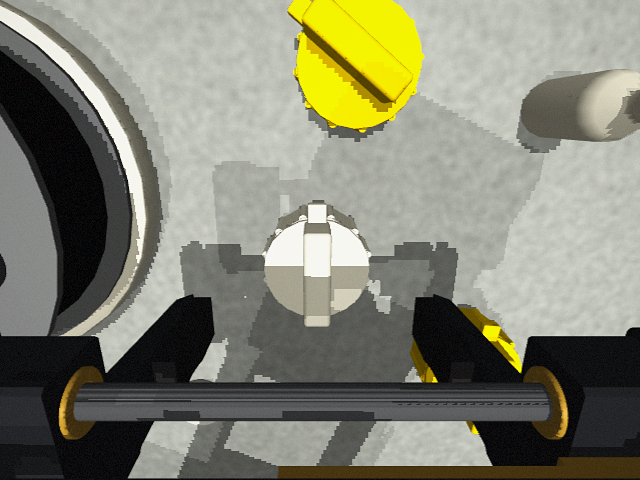

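The cap stands centred between the jaws, with its wing at about (317,275) and the pointer up the image (+x). I'll correct about 2 mm sideways, go down and grip.

```bash
python3 -m crank '0.4 -0.03 0.07 0;0.5 0 0 0;0.45 0 0 0;0.3 0 0 0;0 0 0 0'; python3 -m crank '0 0 0 0;0 0 0 0;0 0 0 0;0 0 0 0;0 0 0 0' 1 40;python3 -m crank '0 0 0 0;0 0 0 0;0 0 0 0';python3 -c "
from h import *
s=sensors.state();print(s['tcp_pos'],s['contact_force'],s['width'])"
```

```text
time_s: 8.25
tcp_pos: [0.4984, -0.1117, 0.0548]
eef_rot: [0.5, 0.501, -0.5, 0.499]
contact_force: [-0.0, 0.1, 0.6]
width: 0.0881
time_s: 8.75
tcp_pos: [0.4999, -0.1123, 0.0571]
eef_rot: [0.5, 0.5, -0.5, 0.5]
contact_force: [-0.3, -0.4, -0.1]
width: 0.0502
time_s: 9.05
tcp_pos: [0.4997, -0.1122, 0.0567]
eef_rot: [-0.5, -0.5, 0.5, -0.5]
contact_force: [-0.6, -0.2, 0.0]
width: 0.0265
[ 0.49967015 -0.11221199  0.05674051] [-0.57525087 -0.15531203  0.04738122] 0.026475660073759896
```

```bash
python3 -m crank '0 0 0 0;0 0 0 0;0 0 0 0';python3 -m crank '-0.1 0 0 0;-0.3 0 0 0;-0.5 0 0 0;-0.8 0 0 0;-1 0 0 0';python3 -m crank '-1 0 0 0;-0.7 0 0 0;0 0 0 0';python3 -c "
from h import *
s=sensors.state();print(s['tcp_pos'],s['contact_force'],s['width'])
shot('side','side2');shot('wrist','wrist3')
c=dict(np.load('side2.npz'));P=pts(c);z=P[...,2]
v,u=np.mgrid[0:480,0:640]
m=(c['depth']>0)&(np.hypot(P[...,0]-.5,P[...,1]+.112)<.045)&(u>290)&(u<370)
print(np.percentile(z[m],[1,5,50]))
cv2.imwrite('pics/crop3.png',cv2.resize(c['image'][200:360,220:420,::-1],None,fx=4,fy=4)[:600])
"
```

```text
time_s: 9.35
tcp_pos: [0.4996, -0.1122, 0.0567]
eef_rot: [-0.5, -0.5, 0.5, -0.5]
contact_force: [0.4, 0.3, -0.2]
width: 0.014
time_s: 9.85
tcp_pos: [0.4989, -0.1118, 0.1382]
eef_rot: [0.5, 0.501, -0.5, 0.499]
contact_force: [0.2, -0.8, -1.6]
width: 0.0137
time_s: 10.15
tcp_pos: [0.5017, -0.1131, 0.1927]
eef_rot: [0.501, 0.497, -0.499, 0.502]
contact_force: [0.6, 0.5, -0.6]
width: 0.0137
[ 0.50173795 -0.11307342  0.19268873] [ 0.58989872  0.52352561 -0.64974505] 0.013722779232761051
[-0.00208741 -0.00055963  0.33408353]
```

View pics/crop3.png

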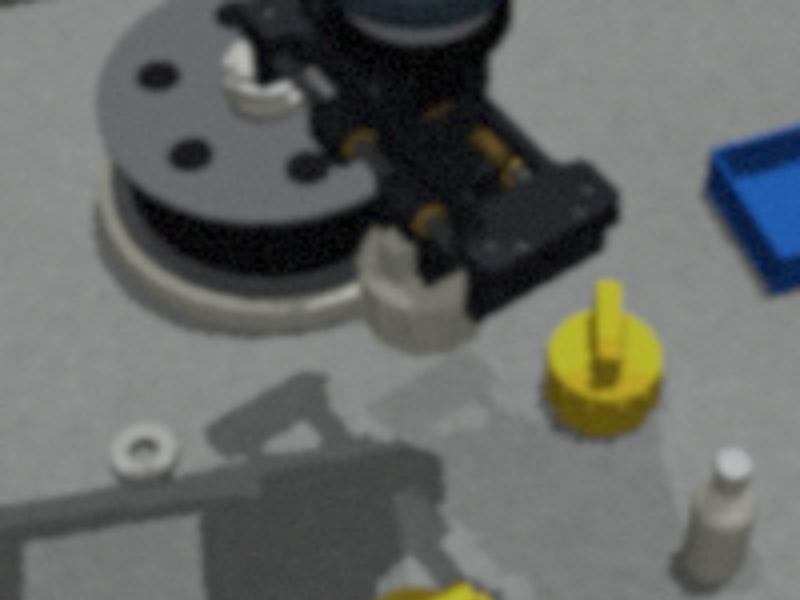

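View pics/wrist3.png

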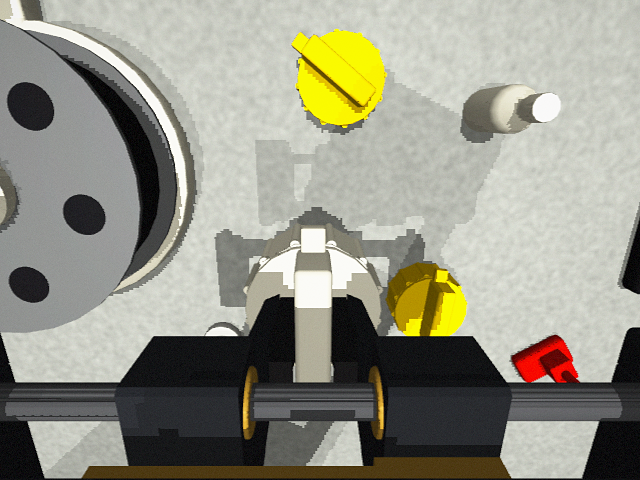

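```bash
python3 -m crank '-0.3 0 -0.7 0;-0.3 0 -0.8 0;0 0 -0.8 0;0 0 -0.7 0;0 0 0 0';python3 -m crank '0 0 0 0;0 0 0 0';python3 - <<'E'
from h import *
for i in range(3): print(sensors.state()['tcp_pos'])
shot('wrist','wrist4');shot('top','top4')
E
```

```text
time_s: 10.75
tcp_pos: [0.4984, -0.0199, 0.2048]
eef_rot: [0.499, 0.502, -0.5, 0.499]
contact_force: [0.5, -0.1, -0.8]
width: 0.0136
time_s: 10.95
tcp_pos: [0.4994, -0.0228, 0.2059]
eef_rot: [-0.5, -0.5, 0.501, -0.499]
contact_force: [0.4, -0.6, 0.0]
width: 0.014
[ 0.49937058 -0.0228208   0.20585324]
[ 0.49937058 -0.0228208   0.20585324]
[ 0.49937058 -0.0228208   0.20585324]
```

View pics/wrist4.png

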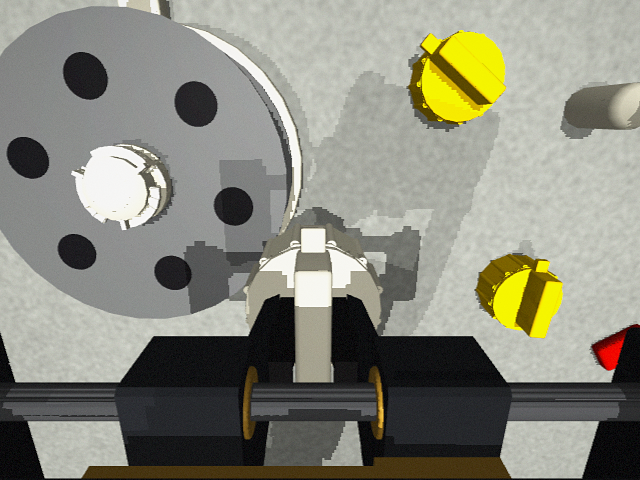

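The wrist view shows the spindle at about (115,187), with thread ridges and gaps around it. The cap is held straight at the bottom centre.

```bash
python3 - <<'E'
from h import *
from scipy.optimize import least_squares
def fit(Q,r=None):
    f=lambda p:np.hypot(Q[:,0]-p[0],Q[:,1]-p[1])-(r or p[2])
    return least_squares(f,[*Q.mean(0)[:2],.02],loss='soft_l1',f_scale=.001).x
for n in('wrist4','top0'):
    c=dict(np.load(n+'.npz')); P=pts(c);z=P[...,2];d=np.hypot(P[...,0]-.5425,P[...,1]-.093);ok=c['depth']>0
    m=ok&(d<.03)&(z>.118)&(z<.123);Q=P[m];print(n,'nose top',m.sum(),Q.mean(0),[cv2.minEnclosingCircle((Q[:,:2]*1e3).astype(np.float32))])
    m=ok&(d<.03)&(z>.102)&(z<.113);Q=P[m];rr=d[m];print('z pct',np.percentile(z[ok&(d<.03)],[10,50,90]))
    m=ok&(d<.035)&(z>.106)&(z<.125);Q=P[m];print('spindle enc',cv2.minEnclosingCircle((Q[:,:2]*1e3).astype(np.float32)))
    m=ok&(d<.115)&(abs(z-.09)<.003);mm=ok&(d<.115)&(z>.087)
    k=mm.astype(np.uint8);e=(k-cv2.erode(k,np.ones((3,3),np.uint8))).astype(bool)&(d>.085)&m
    print('flange',fit(P[e]),np.median(z[m]))
    # taper: rows z .1145-.118 are on cone radius 11+(.12-z)*8/6
    m=ok&(d<.022)&(z>.1145)&(z<.1185);Q=P[m]
    g=lambda p:np.hypot(Q[:,0]-p[0],Q[:,1]-p[1])-(.011+(.12-Q[:,2]+p[2])*8/6)
    print('cone',m.sum(),least_squares(g,[.5425,.093,0],loss='soft_l1',f_scale=.001).x)
    # holes centroid: dark pixels
    dark=(c['image'].max(2)<60)&(d<.075)&(d>.03)&ok
    # holes via image: backproject to z=.09
    kk,lab,st,ce=cv2.connectedComponentsWithStats(dark.astype(np.uint8))
    f=240/np.tan(np.radians(float(c['fovy']))/2);M=R.from_quat(c['attitude']).as_matrix();H=[]
    for s,q in zip(st[1:],ce[1:]):
        if s[4]>60:
            r=M@np.array([(q[0]-c['cx'])/f,-(q[1]-c['cy'])/f,-1]);H.append((c['xyz']+r*(.09-c['xyz'][2])/r[2])[:2])
    H=np.array(H);print('holes',len(H),H.mean(0) if len(H) else 0, H.round(3).tolist())
E
```

```text
wrist4 nose top 1685 [0.54234218 0.09293096 0.11960804] [((542.3977661132812, 93.15580749511719), 14.871417045593262)]
z pct [0.08990647 0.11052476 0.11972952]
spindle enc ((542.0135498046875, 94.04768371582031), 25.239961624145508)
flange [0.5416178  0.09387393 0.0986446 ] 0.08991943583731948
cone 1439 [ 5.41730047e-01  9.39311742e-02 -1.93983100e-04]
holes 8 [0.49425126 0.11665869] [[0.604, 0.112], [0.589, 0.049], [0.558, 0.156], [0.526, 0.031], [0.496, 0.138], [0.48, 0.076], [0.348, 0.209], [0.353, 0.163]]
top0 nose top 97 [0.54239771 0.094355   0.12007407] [((541.6073608398438, 94.71102905273438), 18.138132095336914)]
z pct [0.08993395 0.11111619 0.12018719]
spindle enc ((543.2662353515625, 94.0158920288086), 24.6888484954834)
flange [0.54315246 0.09392419 0.09438876] 0.09009696869481232
cone 115 [ 0.54272664  0.09394752 -0.00059725]
holes 6 [0.54259826 0.09393264] [[0.605, 0.112], [0.59, 0.049], [0.558, 0.157], [0.527, 0.031], [0.496, 0.139], [0.48, 0.076]]
```

```bash
python3 -m crank '0 0.35 -0.97 0;0 0.35 -0.97 0;0 0.35 -0.97 0;0 0.35 -0.97 0;0 0 0 -1';python3 -m crank '0 0 0 0;0 0 0 0;0 0 0 0';python3 - <<'E'
from h import *
s=sensors.state();print(s['tcp_pos'],s['contact_force'],s['torque'],s['joint_positions'][5],R.from_quat(s['eef_rot']).as_matrix().round(3))
shot('side','side5')
E
```

```text
time_s: 11.55
tcp_pos: [0.5427, 0.0963, 0.2067]
eef_rot: [0.477, 0.522, -0.477, 0.522]
contact_force: [-0.3, 0.4, -0.6]
width: 0.0136
time_s: 11.85
tcp_pos: [0.5417, 0.0933, 0.2066]
eef_rot: [0.478, 0.521, -0.479, 0.521]
contact_force: [0.2, -0.0, -1.1]
width: 0.0134
[0.54171553 0.09333083 0.20661807] [ 0.18181293 -0.03130744 -1.07648322] [0.04977569 0.13660337 0.01595032] 1.44158327005362 [[-0.     0.996  0.084]
 [-0.     0.084 -0.996]
 [-1.    -0.     0.   ]]
```

```bash
python3 -m crank '0.4 0 0 0;0.4 0 0 0;0.2 0 0 0;0.1 0 0 0;0 0 0 0';python3 -m crank '0.1 0 0 0;0 0 0 0';python3 -m crank '0.05 0 0 0;0.05 0 0 0;0 0 0 0';python3 -m crank '0.05 0 0 0;0.03 0 0 0;0 0 0 0'
```

```text
time_s: 12.4
tcp_pos: [0.5413, 0.0942, 0.1728]
eef_rot: [0.478, 0.522, -0.478, 0.521]
contact_force: [-0.2, 0.7, -1.2]
width: 0.0135
time_s: 12.6
tcp_pos: [0.5418, 0.0942, 0.1707]
eef_rot: [0.478, 0.521, -0.478, 0.521]
contact_force: [-0.1, -0.1, -2.0]
width: 0.0139
time_s: 12.9
tcp_pos: [0.5417, 0.0942, 0.1676]
eef_rot: [0.478, 0.521, -0.478, 0.521]
contact_force: [-0.6, -0.8, -0.9]
width: 0.0138
time_s: 13.2
tcp_pos: [0.5417, 0.0942, 0.1651]
eef_rot: [0.478, 0.521, -0.478, 0.521]
contact_force: [0.1, 0.4, 0.5]
width: 0.0137
```

```bash
python3 -m crank '0.05 0 0 0;0.03 0 0 0;0 0 0 0';python3 -m crank '0.03 0 0 0;0 0 0 0'
```

```text
time_s: 13.5
tcp_pos: [0.5417, 0.0942, 0.1627]
eef_rot: [0.478, 0.521, -0.478, 0.521]
contact_force: [0.3, 0.6, -0.4]
width: 0.0135
time_s: 13.7
tcp_pos: [0.5417, 0.0942, 0.1619]
eef_rot: [0.478, 0.521, -0.478, 0.521]
contact_force: [-0.2, -0.1, -0.6]
width: 0.014
```

```bash
python3 -m crank '0.03 0 0 0;0 0 0 0';python3 -m crank '0.02 0 0 0;0 0 0 0'
```

```text
time_s: 13.9
tcp_pos: [0.5419, 0.0942, 0.1615]
eef_rot: [0.478, 0.521, -0.478, 0.521]
contact_force: [-1.7, 0.3, 2.0]
width: 0.0138
time_s: 14.1
tcp_pos: [0.542, 0.0942, 0.1614]
eef_rot: [0.478, 0.521, -0.478, 0.521]
contact_force: [-2.0, -0.1, 5.8]
width: 0.0139
```

Contact came at TCP z 0.1616, which puts the rim at 15 mm as expected, with about 6 N of push. Now I'll turn anticlockwise in small steps.

```bash
cat > st.py <<'E'
from h import *
s=sensors.state();M=R.from_quat(s['eef_rot']).as_matrix()
print('t',round(s['time_s'],2),'p',s['tcp_pos'].round(4),'F',s['contact_force'].round(1),'Mz',s['torque'].round(2),'yaw',np.degrees(np.arctan2(M[1,1],M[0,1])).round(1),'tilt',np.degrees(np.arccos(-M[2,0])).round(2),'j6',s['joint_positions'][5].round(2))
E
python3 st.py; python3 -m crank '0 0 0 -0.5;0 0 0 -0.5;0 0 0 0' >/dev/null; python3 st.py; python3 -m crank '0 0 0 -0.5;0 0 0 -0.5;0 0 0 0' >/dev/null; python3 st.py
```

```text
t 14.1 p [0.542  0.0942 0.1614] F [-2.  -0.1  5.8] Mz [-0.02  0.65  0.01] yaw 5.0 tilt 0.04 j6 1.44
t 14.4 p [0.5424 0.0942 0.1615] F [-0.9  0.1  5.7] Mz [-0.05  0.38  0.08] yaw 10.1 tilt 0.1 j6 1.35
t 14.7 p [0.5422 0.0944 0.1614] F [-2.2  1.3  5.9] Mz [0.2  0.46 0.01] yaw 15.0 tilt 0.07 j6 1.26
```

```bash
python3 -m crank '0 0 0 -0.6;0 0 0 -0.4;0 0 0 0' >/dev/null; python3 st.py; python3 -m crank '0 0 0 -0.6;0 0 0 -0.4;0 0 0 0' >/dev/null; python3 st.py
```

```text
t 15.0 p [0.5422 0.0943 0.1614] F [-1.1 -0.   5.6] Mz [ 0.02  0.46 -0.01] yaw 20.0 tilt 0.07 j6 1.18
t 15.3 p [0.5424 0.0941 0.1615] F [-1.1 -0.3  6.3] Mz [-0.11  0.36  0.03] yaw 25.0 tilt 0.09 j6 1.09
```

```bash
python3 -m crank '0 0 0 -0.6;0 0 0 -0.4;0 0 0 0' >/dev/null; python3 st.py
```

```text
t 15.6 p [0.5422 0.0944 0.1614] F [-1.3  0.7  5.5] Mz [0.17 0.56 0.02] yaw 30.0 tilt 0.07 j6 1.0
```

```bash
python3 -m crank '0 0 0 -0.6;0 0 0 -0.4;0 0 0 0' >/dev/null; python3 st.py; python3 -m crank '0 0 0 -0.6;0 0 0 -0.4;0 0 0 0' >/dev/null; python3 st.py
```

```text
t 15.9 p [0.542  0.0941 0.1609] F [-1.5 -1.5  2.9] Mz [-0.18  0.39 -0.06] yaw 35.0 tilt 0.04 j6 0.92
t 16.2 p [0.5416 0.0942 0.1601] F [ 0.3 -0.1 -0.7] Mz [-0.06  0.12 -0.03] yaw 39.9 tilt 0.03 j6 0.83
```

```bash
python3 -m crank '0 0 0 -0.6;0 0 0 -0.4;0 0 0 0' >/dev/null; python3 st.py
```

```text
t 16.5 p [0.5416 0.0942 0.1602] F [ 0.2 -1.  -0.9] Mz [-0.03  0.12  0.01] yaw 44.9 tilt 0.02 j6 0.74
```

The push force vanished between 35 and 40°, so the lugs are over the entries. I'll lower gently.

```bash
python3 -m crank '0.03 0 0 0;0.03 0 0 0;0 0 0 0' >/dev/null; python3 st.py; python3 -m crank '0.03 0 0 0;0.03 0 0 0;0 0 0 0' >/dev/null; python3 st.py
```

```text
t 16.8 p [0.5416 0.0942 0.1585] F [-0.1 -0.1 -0.3] Mz [-0.05  0.12 -0.01] yaw 44.9 tilt 0.02 j6 0.74
t 17.1 p [0.5416 0.0942 0.1567] F [0.3 0.  0.1] Mz [ 0.01  0.1  -0.  ] yaw 45.0 tilt 0.02 j6 0.74
```

```bash
python3 -m crank '0.03 0 0 0;0.02 0 0 0;0 0 0 0' >/dev/null; python3 st.py;
```

```text
t 17.4 p [0.5417 0.0942 0.1553] F [-0.2  1.1 -1.5] Mz [-0.09  0.07 -0.01] yaw 45.0 tilt 0.01 j6 0.74
```

```bash
python3 -m crank '0.03 0 0 0;0.02 0 0 0;0 0 0 0' >/dev/null; python3 st.py;python3 -m crank '0.02 0 0 0;0 0 0 0' >/dev/null; python3 st.py
```

```text
t 17.7 p [0.5417 0.0942 0.1538] F [-0.2  0.6 -0.8] Mz [-0.03  0.1  -0.02] yaw 45.0 tilt 0.01 j6 0.74
t 17.9 p [0.5417 0.0942 0.1532] F [ 0.9 -0.2  0.1] Mz [-0.02  0.13 -0.03] yaw 45.0 tilt 0.01 j6 0.74
```

```bash
python3 -m crank '0.02 0 0 0;0 0 0 0' >/dev/null; python3 st.py;
```

```text
t 18.1 p [0.5417 0.0942 0.1526] F [ 0.3  0.1 -1.2] Mz [-0.1   0.11 -0.03] yaw 45.0 tilt 0.01 j6 0.74
```

```bash
python3 -m crank '0.02 0 0 0;0 0 0 0' >/dev/null; python3 st.py;
```

```text
t 18.3 p [0.5418 0.0942 0.1521] F [-0.4  0.6 -0.4] Mz [0.   0.1  0.08] yaw 45.0 tilt 0.01 j6 0.74
```

```bash
python3 -m crank '0.02 0 0 0;0 0 0 0' >/dev/null; python3 st.py;
```

```text
t 18.5 p [0.542  0.0943 0.1519] F [-1.9 -0.1  3.1] Mz [-0.11  0.31 -0.03] yaw 45.0 tilt 0.03 j6 0.74
```

Milestone depth reached: the rim is at about 5.3 mm with 3 N of contact. Next I'll screw clockwise and follow the pitch down.

```bash
python3 -m crank '0.007 0 0 0.5;0.007 0 0 0.5;0 0 0 0' >/dev/null; python3 st.py;python3 -m crank '0.007 0 0 0.5;0.008 0 0 0.5;0 0 0 0' >/dev/null; python3 st.py
```

```text
t 18.8 p [0.5421 0.0941 0.1515] F [ 0.4 -0.4  2.3] Mz [-0.17  0.12  0.03] yaw 40.0 tilt 0.05 j6 0.83
t 19.1 p [0.5421 0.0941 0.1509] F [ 0.  -0.6  3.2] Mz [-0.21  0.16 -0.03] yaw 35.0 tilt 0.04 j6 0.92
```

```bash
python3 -m crank '0.007 0 0 0.5;0.008 0 0 0.5;0 0 0 0' >/dev/null; python3 st.py;
```

```text
t 19.4 p [0.5421 0.0941 0.1506] F [ 0.3 -0.8  3.5] Mz [-0.18 -0.01 -0.  ] yaw 30.1 tilt 0.05 j6 1.0
```

```bash
python3 -m crank '0.008 0 0 0.5;0.007 0 0 0.5;0 0 0 0' >/dev/null; python3 st.py;python3 -m crank '0.007 0 0 0.5;0.007 0 0 0.5;0 0 0 0' >/dev/null; python3 st.py
```

```text
t 19.7 p [0.5421 0.0942 0.1501] F [ 0.8 -0.6  3.6] Mz [-0.15  0.08 -0.01] yaw 25.1 tilt 0.04 j6 1.09
t 20.0 p [0.542  0.0942 0.1496] F [-0.8 -0.2  3.9] Mz [-0.14  0.09 -0.04] yaw 20.1 tilt 0.03 j6 1.18
```

```bash
python3 -m crank '0.007 0 0 0.5;0.007 0 0 0.5;0 0 0 0' >/dev/null; python3 st.py;python3 -m crank '0.007 0 0 0.5;0.008 0 0 0.5;0 0 0 0' >/dev/null; python3 st.py
```

```text
t 20.3 p [0.542  0.0942 0.1492] F [1.3 0.1 4.3] Mz [-0.12  0.03  0.04] yaw 15.1 tilt 0.04 j6 1.26
t 20.6 p [0.542  0.0942 0.1487] F [0.6 0.2 5. ] Mz [-0.09  0.07 -0.01] yaw 10.1 tilt 0.03 j6 1.35
```

```bash
python3 -m crank '0.006 0 0 0.5;0.006 0 0 0.5;0 0 0 0' >/dev/null; python3 st.py;python3 -m crank '0.007 0 0 0.5;0.007 0 0 0.5;0 0 0 0' >/dev/null; python3 st.py
```

```text
t 20.9 p [0.5419 0.0942 0.1482] F [0.4 0.4 4.9] Mz [-0.09  0.09 -0.05] yaw 5.1 tilt 0.02 j6 1.44
t 21.2 p [0.542  0.0942 0.1479] F [0.7 0.2 4.4] Mz [-0.13 -0.    0.02] yaw 0.1 tilt 0.03 j6 1.53
```

```bash
python3 -m crank '0.007 0 0 0.5;0.006 0 0 0.5;0 0 0 0' >/dev/null; python3 st.py;python3 -m crank '0.007 0 0 0.5;0.006 0 0 0.5;0 0 0 0' >/dev/null; python3 st.py
```

```text
t 21.5 p [0.5418 0.0942 0.1474] F [ 0.8 -0.5  5.5] Mz [-0.09  0.1  -0.02] yaw -4.9 tilt 0.01 j6 1.61
t 21.8 p [0.5419 0.0942 0.1473] F [ 0.2 -0.   6. ] Mz [-0.13  0.05 -0.04] yaw -9.9 tilt 0.02 j6 1.7
```

```bash
python3 -m crank '0.002 0 0 0.5;0.003 0 0 0.5;0 0 0 0' >/dev/null; python3 st.py;python3 -m crank '0.003 0 0 0.5;0.003 0 0 0.5;0 0 0 0' >/dev/null; python3 st.py
```

```text
t 22.1 p [0.5416 0.0942 0.1467] F [-0.2  0.8  5.6] Mz [-0.05  0.17 -0.1 ] yaw -14.9 tilt 0.02 j6 1.79
t 22.4 p [0.5416 0.0944 0.1467] F [-0.4 -0.   5.1] Mz [ 0.06  0.13 -0.05] yaw -19.9 tilt 0.02 j6 1.87
```

```bash
python3 -m crank '0.003 0 0 0.5;0.003 0 0 0.5;0 0 0 0' >/dev/null; python3 st.py;python3 -m crank '0.002 0 0 0.5;0.002 0 0 0.5;0 0 0 0' >/dev/null; python3 st.py; python3 -c "
from h import *
shot('side','side6');c=dict(np.load('side6.npz'))
cv2.imwrite('pics/crop6.png',cv2.resize(c['image'][160:290,220:360,::-1],None,fx=4.5,fy=4.5,interpolation=2))"
```

```text
t 22.7 p [0.5418 0.0943 0.1467] F [-0.1 -0.3  5.3] Mz [ 0.03  0.13 -0.05] yaw -24.9 tilt 0.01 j6 1.96
t 23.0 p [0.5419 0.0944 0.1467] F [0.1 0.2 7. ] Mz [ 0.07  0.13 -0.03] yaw -29.9 tilt 0.02 j6 2.05
```

View pics/crop6.png

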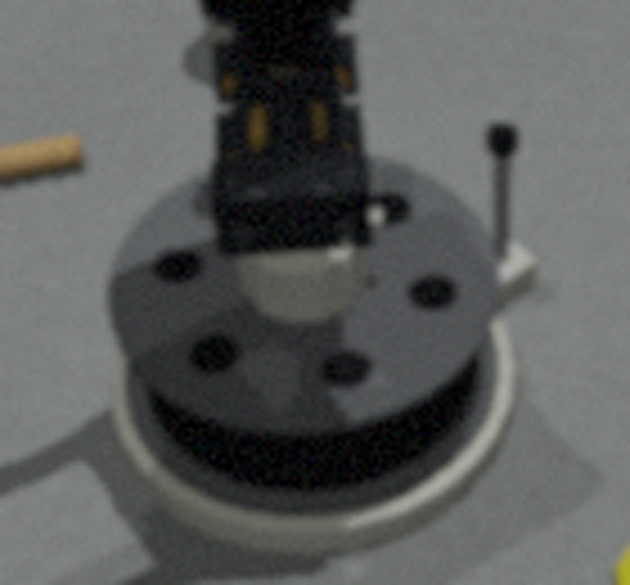

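The cap's rim looks flush on the spool, and z has stayed at 0.1467 through the last 15° of turn, so it is seated. I'll relieve the push, open and retreat.

```bash
python3 -m crank '-0.02 0 0 0;0 0 0 0' >/dev/null; python3 st.py; python3 -m crank '0 0 0 0;0 0 0 0;0 0 0 0;0 0 0 0;0 0 0 0' 0; python3 -m crank '0 0 0 0;0 0 0 0;0 0 0 0';python3 -m crank '-0.2 0 0 0;-0.5 0 0 0;-1 0 0 0;-1 0 0 0;-1 0 0 0';python3 -m crank '0 0 1 0;0 0 1 0;0 0 1 0;0 0 1 0;0 0 0 0'; python3 - <<'E'
from h import *
for n in('wrist','top','side'):
    c=shot(n,n+'7');P=pts(c);z=P[...,2];ok=c['depth']>0;d=np.hypot(P[...,0]-.542,P[...,1]-.0937)
    w=ok&(d<.035)&(z>.14)&(z<.16);t=ok&(d<.029)&(z>.118)&(z<.135);f=ok&(d>.035)&(d<.095)&(abs(z-.09)<.006)
    if w.sum()>20:print(n,'wing',np.median(z[w]),P[w].mean(0),'skirt top',np.median(z[t]),'spool',np.median(z[f]),[cv2.minEnclosingCircle((P[t][:,:2]*1e3).astype(np.float32))])
    if t.sum()>50:
        A=np.c_[P[t][:,:2],np.ones(t.sum())];k=np.linalg.lstsq(A,z[t],rcond=None)[0];print('tilt deg',np.degrees(np.hypot(*k[:2])))
E
```

```text
t 23.25 p [0.5415 0.0943 0.1467] F [0.7 0.  3.9] Mz [0.1  0.06 0.01] yaw -29.9 tilt 0.04 j6 2.05
time_s: 23.75
tcp_pos: [0.5416, 0.0942, 0.1467]
eef_rot: [-0.612, -0.354, 0.613, -0.353]
contact_force: [-0.3, -0.6, 0.7]
width: 0.0517
time_s: 24.05
tcp_pos: [0.5418, 0.0942, 0.1469]
eef_rot: [0.612, 0.353, -0.612, 0.353]
contact_force: [-0.2, -0.0, -0.6]
width: 0.0753
time_s: 24.55
tcp_pos: [0.5419, 0.0942, 0.2605]
eef_rot: [0.613, 0.353, -0.612, 0.354]
contact_force: [-0.1, -0.5, 0.5]
width: 0.0884
time_s: 25.05
tcp_pos: [0.4809, -0.0118, 0.2593]
eef_rot: [0.613, 0.352, -0.613, 0.353]
contact_force: [-0.5, 0.3, 0.2]
width: 0.0878
wrist wing 0.150384896570707 [0.54657013 0.08896733 0.14919019] skirt top 0.12499406739766483 spool 0.0898964257171454 [((541.9962768554688, 93.69243621826172), 28.99127769470215)]
tilt deg 0.9832638890055071
top wing 0.15099423272126822 [0.5467122  0.09657456 0.15109269] skirt top 0.12521906160594232 spool 0.09022096944289304 [((542.77294921875, 99.10546875), 27.386096954345703)]
tilt deg 1.426142917307817
```

View pics/wrist7.png

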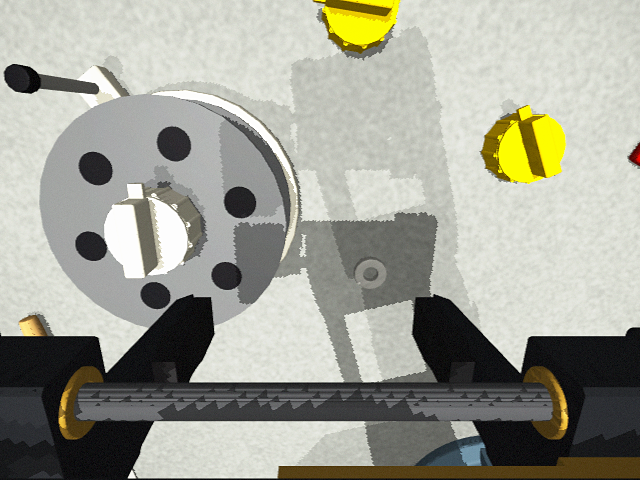

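View pics/side7.png

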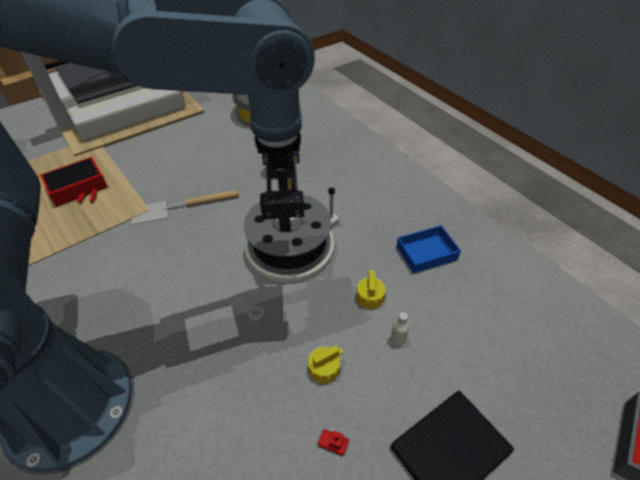

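The pictures show the cap seated (wrist 148,230) and the other objects where they were. The skirt top is at 0.125 m and the wing top at about 0.151 m, both as they should be when seated. Nothing touches the robot, so I'm handing in.

```bash
python3 -c "
from workcell import hand_in
print(hand_in())"
```

```text
the job is handed in; nothing more can be done
None
```

The white cap is screwed down on the spindle with its rim home on the spool, and I handed the job in at about 25 s. `hand_in()` reports no verdict.

- **Setting on:** I gripped the cap by its wing, set it on the crests with the pointer at the guide post, and turned it anticlockwise under about 6 N. The push force fell away between 35° and 40° (world yaw).
- **Drop:** I lowered the cap at about 45° until it rested with its rim roughly 5.3 mm above the spool, inside the 3.5–9 mm band.
- **Screwing down:** It took about 75° clockwise at 2–7 N and no more than 0.1 N m. The height stayed constant over the last 15°. The highest push I read was 7 N, slightly over the 3–6 N guide and far below 40 N.
- **Last checks:**
  - The skirt's top measured 35 mm above the spool face, so the rim is home.
  - The centre of the cap measured within 1 mm of the spindle axis in the wrist view.
  - The gripper is open and clear, and in the pictures the other things look unmoved.
- **What disagreed:**
  - The rough tilt fits gave 1.0° (wrist) and 1.4° (top). I put this down to wing-edge pixels, and both are within the limit.
  - The top camera's circle centre was about 5 mm off in y, probably because the arm hid part of the cap in that view.
  - The side camera gave no reading of the cap, because the arm was in the way.

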